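Hold a lens barrel pressed into the sprung V-cradle of a bench checker

ROBOT

A 6-joint arm with a two-finger parallel gripper is mounted at the origin on the work surface. World frame = base frame: x ahead of the robot, y to its left, z up, the work surface at z = 0. Lengths are in m, angles in rad, forces in N, time in s.
With the tool pointing down it reaches from about 0.3 to 0.85 m from the base axis. Payload 4.2 kg.
Tool frame: the origin (TCP) lies between the finger pads; the fingertips stand 8 mm ahead of it and the grasp point (between the pads) lies 11 mm behind it; x points along the fingers, z is the direction in which the jaws open and shut, and the axes are right-handed (so a half turn about x gives the same grasp; the last joint's range is limited). The gripper opens to 91 mm and grips with 3 to 60 N. Pads are 32 mm wide; open, the fingers measure 118 mm over their backs; the gripper's body (76 mm by 178 mm) begins 60 mm behind the grasp point.
Start: joints at [-1.15, 0.32, 1.565, -0, 1.257, -0.02], TCP at [0.245, -0.52, 0.222] pointing down, gripper open.
Joint ranges: [-3.11, 3.11], [-0.84, 2.01], [0.21, 2.61], [-1.34, 4.49], [0.05, 2.63], [-2.56, 2.56]. Speed limits (rad/s): [2.57, 2.57, 3.14, 3.14, 3.14, 3.14].

INTERFACE

Orientations are given as a unit quaternion [x, y, z, w].
In Python, from workcell import get_state, grab_frame, hand_in gives the robot as it stands. The module is installed in compiled form; this text tells all that it offers.
- The arm moves only by the shell command python3 -m pendant 'ROWS' [OPENING] [FORCE]. ROWS is text: rows parted by semicolons, each of 4 numbers parted by spaces: the shift along the tool's x, y, z in cm, then the turn about the tool's x in rad. A call has 1 to 8 rows; each row shifts and turns the commanded pose from where the row before left it, along the tool's axes as they then stand; what a row does not reach is not made up. A row lasts 1/10 s, in which the tool goes at most 50 mm and 8.59 degrees, less where a joint would pass 70% of its speed; a pose out of reach is approached as far as the arm can. A call with a gripper value outside its range is refused whole. OPENING is the closure, from 0 (fully open) to 1 (shut), set as the call begins (- or left out, the last holds). The fingers move at their own pace and stop on an object; FORCE is the grip in N (left out, the last holds). Time passes only in rows, so rows that do not move let the fingers close. It gives the time, the measured TCP pose, the force and the opening at its end, in the units of the state.
- get_state(): the state, without advancing time (a new reading comes with each control period).
- grab_frame(name): name is "scene" or "top" or "wrist"; returns a dict with "color" (480x640x3 uint8, blue, green, red), "mtx" (3x3 intrinsics, pixels), "k1" (the pictures are not rectified: a ray, as slopes to the right and down, at radius r is drawn at 1 + k1 r^2 times it, then the intrinsics apply), "R" (3x3) and "t" (3): a world point X has camera coordinates R X + t. Camera axes: x right, y down, z forward; pixel columns grow to the right and rows downward; lengths in m; the calibration is good to about 2 mm. A picture is of the moment at which its call begins. There is no depth.
- hand_in(): hands the job in, once; it reports no verdict.
The state is a dict: "time_s": time; "joint_pos": joint angles; "joint_vel": joint speeds; "tau": joint torques, N m; "ee_pos": TCP position; "ee_rot": TCP orientation; "wrist_force": force on the tool from outside, world axes, zero at the start; "ft_torque": the same for the moment, N m; "finger_gap": finger opening in m.
Only numpy, scipy, OpenCV 4.12 (cv2) and the standard library are available. Lean on these libraries where they do the work, as an engineer would, in place of code of your own. Each camera call takes 0.05 s, during which the arm holds its last target. There are 200 camera calls.

TASK

Lift the loose dust cover off the lens checker and set it down upright on the rubber mat, then let go of it. Take the thicker of the two lens barrels from its stand, lay it centred along the checker's V-cradle so that it bears on both sloping sides, and press it gently down until the sprung cradle is well past half of its travel. Finish while still holding it pressed there, and leave everything else where it stands.

Things in the scene. Friction and masses are not known exactly. Their poses are not given: they have to be found in the camera images.
- cover: Loose grey plastic dust cover over the V-cradle: box open underneath, 80 (x) x 128 (y) x 88 mm high, 0.22 kg, standing on the checker's base plate. On its roof a black grip bar 16 mm thick (x), 60 long (y), 34 high. Origin inside the bar, 20 mm above the roof, 108 mm above the lower rim; z up. It clears the cradle by about 8 mm: lift it straight up 90 mm before moving sideways.
- mat: Thin black rubber mat fixed on the bench, 170 (x) x 200 (y) mm, 3 mm thick, to one side of the checker, always empty. Origin at the centre of its underside. The cover goes on its middle.
- seat (a point): Where the centre of the thick barrel lies when seated in the aluminium V-cradle; moves down with it; 72 mm above the bench when up. Barrel along y, x across the V, z up. Two 90-degree V-saddles, 16 mm thick, stand 44 mm either side along y, 72 mm clear between them for fingers; they reach up to this height and 28 mm either side in x. A plate joins them 42 mm below this point.
- checker: The lens checker, fixed: steel base plate 110 (x) x 205 (y) mm, 8 mm thick, carrying the V-cradle and, at its +y end, a white light head 70 mm wide (x) and 94 mm high that begins 85 mm from the middle of the cradle. Origin on the bench under the middle of the cradle, axes as point seat.
- cradle (a joint): How far the sprung cradle is pressed down, m: 0 up (as at the start), 0.012 at the lower stop. Spring 600 N/m with preload: it stays up under the barrel's weight alone, starts to sink at about 3 to 4 N of push and needs about 11 N at the stop. The cradle also floats softly on its springs, up to 4 mm across the V (0.25 N per mm) and 0.06 rad in yaw, so it follows a barrel that comes in slightly off.
- lens_barrel: The thick lens barrel: aluminium tube with thin black rings and glass ends, 32 mm diameter, 130 mm long, about 0.18 kg, same both ways round. Origin at its centre, y along its length. At the start it lies in one of the two V-slots of the white stand, its axis 55 mm above the bench; between the slot's two forks 80 mm of its length is free for the fingers.
- slim_barrel: The other lens barrel, not to be moved: looks alike and as long, but 24 mm diameter. Origin at its centre, y along its length. In the stand's other slot, 100 mm from the thick one.
- stand: White plastic stand fixed on the bench, base 200 (x) x 115 (y) mm and 8 mm thick, with two V-slots along y at 50 mm either side of the middle. Origin at the centre of its underside. It stands on the other side of the checker from the mat.
- bottle: Bystander: white plastic bottle, 64 mm diameter, 140 mm high, beyond the checker. Origin under its centre.
- jar: Bystander: amber glass jar, 50 mm diameter, 60 mm high. Origin under its centre.
- beaker: Bystander: glass beaker, 60 mm diameter, 70 mm high. Origin under its centre.
- dish: Bystander: shallow glass dish, 64 mm diameter, 16 mm high, near the robot. Origin under its centre.
- slide_box: Bystander: blue plastic slide box 55 x 85 x 32 mm, near the robot. Origin under its centre.
Not all that is in view belongs to the job. Of the things that look like the cover, the largest one is meant. What is shaped like the lens_barrel but orange is not meant.

How it is judged:
On the way:
1. the cover stands upright on the mat, let go (horizontal distance between cover and mat below 0.05 m and height (world z) of cover between 0.104 and 0.118 m and angle between cover's own z axis and vertical below 0.1 rad and contact force between the fingers and cover below 0.1 N and linear speed of cover below 0.03 m/s), for 0.2 s.
At the end, for the whole second after the job is handed in: Cover upright, let go, within 50 mm of the mat's centre. Thick barrel in the V: within 4 mm across and in height, 15 mm along, 0.05 rad; over 1 N on each side of the V; cradle held more than 6 mm down by the fingers through the last second (all of step 1 and x of lens_barrel in the frame of seat between -0.004 and 0.004 m and y of lens_barrel in the frame of seat between -0.015 and 0.015 m and z of lens_barrel in the frame of seat between -0.004 and 0.004 m and angle between the y axis of lens_barrel and the y axis of seat, either way round below 0.05 rad and (contact force between lens_barrel and cradle_c3 above 1 N or contact force between lens_barrel and cradle_c4 above 1 N) and (contact force between lens_barrel and cradle_c5 above 1 N or contact force between lens_barrel and cradle_c6 above 1 N) and contact force between the fingers and lens_barrel above 2 N and value of joint cradle above 0.006 m and velocity of joint cradle below 0.02 m/s); the arm keeps its last pose, push and grip.
It fails at once if the barrel is rammed into the V (over 30 N on one of the V's four faces) (contact force between lens_barrel and cradle_c3 above 30 N or contact force between lens_barrel and cradle_c4 above 30 N or contact force between lens_barrel and cradle_c5 above 30 N or contact force between lens_barrel and cradle_c6 above 30 N).
It fails at once if the slim barrel or a bystander is moved by more than 20 mm (distance of any of slim_barrel, bottle, jar, beaker, dish, slide_box from where it was at the start of the episode above 0.02 m).
It also fails if it takes over 64 s, if anything falls off the work surface, if the arm or the gripper's body presses on something with over 40 N, if the wrist force passes 120 N, or if a joint passes its speed limit or range.

## Working session

There is one attempt and no reset: what is moved stays moved. The work goes in short steps, Python scripts to look and compute and a shell command to move; the robot and the scene stay as the last step left them, time stands still between calls to the robot, and variables do not carry over. Pictures are saved under pics/ and viewed, about 8 in all and at most 12, crops included, and the job is handed in when it is done.

```bash
mkdir -p pics
cat > h.py <<'E'
import numpy as np, cv2
from workcell import get_state, grab_frame
def ray(f,u,v):
    K=np.array(f["mtx"]);d=np.array([(u-K[0,2])/K[0,0],(v-K[1,2])/K[1,1]]);s=d.copy()
    for _ in range(20): s=d/(1+f["k1"]*(s@s))
    R=np.array(f["R"]);t=np.array(f["t"])
    return -R.T@t, R.T@np.array([s[0],s[1],1.])
def onz(f,u,v,z):
    o,d=ray(f,u,v); return o+d*(z-o[2])/d[2]
def proj(f,X):
    R=np.array(f["R"]);t=np.array(f["t"]);K=np.array(f["mtx"])
    c=R@np.array(X)+t; s=c[:2]/c[2]; s=s*(1+f["k1"]*(s@s)); return K[0,0]*s[0]+K[0,2],K[1,1]*s[1]+K[1,2]
E
python3 - <<'E'
from h import *
import pickle
for n in("top","scene"):
    f=grab_frame(n);pickle.dump(f,open(n+".pkl","wb"));cv2.imwrite(f"pics/{n}0.png",f["color"])
    print(n,-np.array(f["R"]).T@f["t"],f["k1"])
s=get_state();print(s["ee_pos"],s["ee_rot"],s["wrist_force"],s["finger_gap"])
E
```

```text
top [0.34676634 0.00743453 1.25715431] 0.06064700226387708
scene [1.08506513 0.69490693 0.63910803] -0.12861170413220469
[ 0.2451555  -0.51965765  0.22121318] [ 0.37891052  0.59765862 -0.37831696  0.59674724] [ 0.10866006 -0.09804651 -0.91588294] 0.09102391493675259
```

View pics/top0.png

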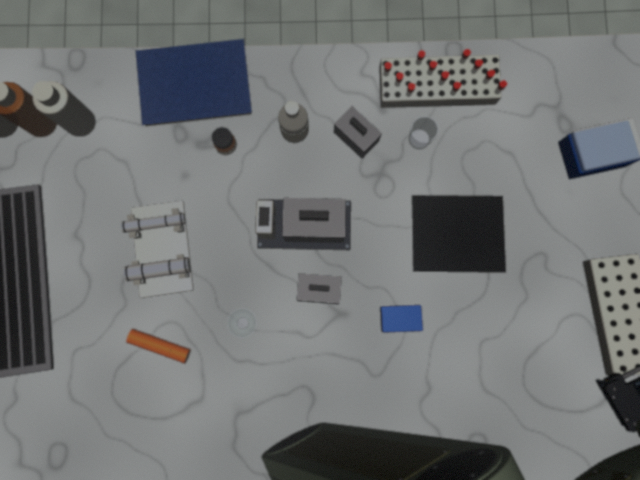

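View pics/scene0.png

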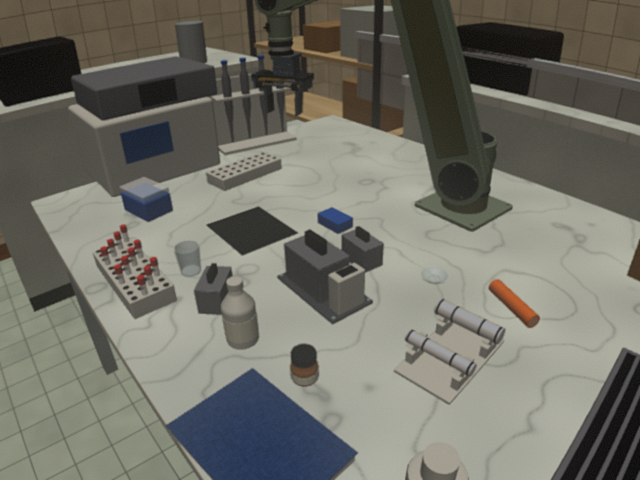

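Top view (+x up, +y left): cover-like things are the large grey box with bar on the checker (314,217), and smaller ones at (358,131) and (319,288); I choose (314,217). Barrel-like things are a narrower one at (154,223), a thicker one at (158,268) and an orange one at (158,345); I choose (158,268). The mat is at (459,233) and the stand at (162,248). Next I'll measure and check with a close crop.

Run:
```python
from h import *
import pickle
f=pickle.load(open("top.pkl","rb"));c=f["color"];g=cv2.cvtColor(c,cv2.COLOR_BGR2GRAY)
hsv=cv2.cvtColor(c,cv2.COLOR_BGR2HSV)
def rect(mask,box,z,name):
    x0,y0,x1,y1=box;m=np.zeros_like(mask);m[y0:y1,x0:x1]=mask[y0:y1,x0:x1]
    cs,_=cv2.findContours(m,cv2.RETR_EXTERNAL,cv2.CHAIN_APPROX_NONE);k=max(cs,key=cv2.contourArea)
    r=cv2.minAreaRect(k);p=np.array([onz(f,u,v,z) for u,v in cv2.boxPoints(r)])
    e=[p[1]-p[0],p[2]-p[1]];L=max(e,key=np.linalg.norm);a=np.degrees(np.arctan2(L[1],L[0]))%180
    print(name,r[0],p.mean(0).round(4),[round(float(np.linalg.norm(q)),4) for q in e],"long axis deg",round(a,1))
d=(g<50).astype(np.uint8)
rect(d,(400,180,520,285),.003,"mat")
rect(d,(290,205,340,228),.130,"bar")
rect((g<75).astype(np.uint8),(245,190,360,255),.008,"base")
print(g[217,285:350:4],g[200:250:4,300],g[262:290:2,160])
print("px/m",f["mtx"])
a=cv2.resize(c[185:310,110:360],None,fx=3.2,fy=3.2,interpolation=cv2.INTER_CUBIC);cv2.imwrite("pics/crop1.png",a)
```

```text
mat (458.5, 233.5) [ 0.529  -0.2994  0.003 ] [0.1987, 0.1652] long axis deg 88.6
bar (313.5, 215.5) [0.5519 0.0151 0.13  ] [0.0536, 0.0141] long axis deg 88.8
base (303.9370422363281, 224.39308166503906) [0.5551 0.0374 0.008 ] [0.1059, 0.2016] long axis deg 87.2
[106 106 106 103  43  42  44  43  46  48  46  91 106 106 105  72  59] [106 105 104  53  49  73 107 106 108  66  39  52  69] [116 128 129 130 127 123 106 111 144 149 150 151 150 149]
px/m [[577.28537048   0.         314.51512183]
 [  0.         577.28537048 231.38715552]
 [  0.           0.           1.        ]]
```

View pics/crop1.png

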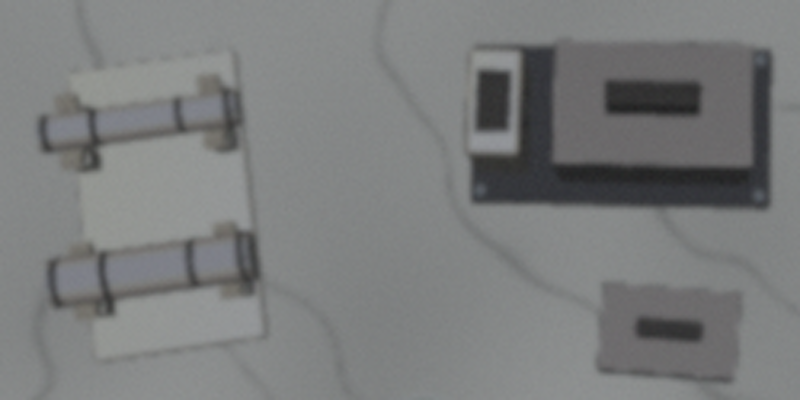

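The crop confirms it: the large cover with its black bar is at crop (653,97), the thick barrel spans (55,282)-(250,257) and is visibly wider than the upper one. Next I'll compute the moves.

```bash
cat >> h.py <<'E'
from scipy.spatial.transform import Rotation as Ro
def tool():
    s=get_state();return np.array(s["ee_pos"]),Ro.from_quat(s["ee_rot"]).as_matrix(),s
def plan(target,jaw):
    """shift in tool axes (cm) before turn, turn about tool x to bring jaw axis along 'jaw' deg (mod 180), shift after turn"""
    p,R,s=tool();j=np.array([np.cos(np.radians(jaw)),np.sin(np.radians(jaw)),0]);b=R.T@j
    a=np.arctan2(-b[1],b[2]);a=(a+np.pi/2)%np.pi-np.pi/2
    d=np.array(target)-p; sh=R.T@d*100
    R2=R@Ro.from_rotvec([a,0,0]).as_matrix()
    print("t",s["time_s"],"pos",p.round(4),"x",R[:,0].round(3),"jaw",R[:,2].round(3),"F",np.round(s["wrist_force"],1),"gap",round(s["finger_gap"],4),"q6",round(s["joint_pos"][5],2))
    print("shift now",sh.round(2),"turn",round(a,4),"shift after turn",(R2.T@d*100).round(2))
E
python3 - <<'E'
from h import *
import pickle
f=pickle.load(open("top.pkl","rb"))
A=onz(f,127.2,273.1,.055);B=onz(f,188.1,265.3,.055);d=A-B
print("barrel",((A+B)/2).round(4),np.linalg.norm(d),np.degrees(np.arctan2(d[1],d[0])))
plan([.552,.015,.20],-1.5)
E
```

```text
barrel [0.4589 0.3419 0.055 ] 0.12622616236328982 96.09283370169445
t 0.1 pos [ 0.2452 -0.5197  0.2212] x [-0.001  0.001 -1.   ] jaw [ 0.427 -0.904 -0.002] F [ 0.1 -0.1 -0.9] gap 0.091 q6 -0.02
shift now [  2.18  50.56 -35.26] turn -1.1039 shift after turn [ 2.18 54.25 29.28]
```

```bash
python3 -m pendant '0 0 0 -.138;0 0 0 -.138;0 0 0 -.138;0 0 0 -.138;0 0 0 -.138;0 0 0 -.138;0 0 0 -.138;0 0 0 -.138'
python3 -m pendant '0 3.4 1.8 0;0 3.4 1.8 0;0 3.4 1.8 0;0 3.4 1.8 0;0 3.4 1.8 0;0 3.4 1.8 0;0 3.4 1.8 0;0 3.4 1.8 0'
python3 -m pendant '0 3.4 1.8 0;0 3.4 1.8 0;0 3.4 1.8 0;0 3.4 1.8 0;0 3.4 1.8 0;0 3.4 1.8 0;0 3.4 1.8 0;0 0 0 0'
python3 - <<'E'
from h import *
plan([.552,.015,.20],-1.5)
f=grab_frame("wrist");cv2.imwrite("pics/w1.png",f["color"])
import pickle;pickle.dump(f,open("w1.pkl","wb"))
for n,X in dict(bar=[.552,.015,.13]).items(): print(n,proj(f,X))
E
```

```text
time_s: 0.9
ee_pos: [0.2452, -0.5198, 0.2215]
ee_rot: [0.007, 0.707, -0.007, 0.707]
wrist_force: [0.6, 0.0, 0.1]
finger_gap: 0.0913
time_s: 1.7
ee_pos: [0.3967, -0.2503, 0.2217]
ee_rot: [0.009, 0.707, -0.009, 0.707]
wrist_force: [-0.7, 0.0, 0.5]
finger_gap: 0.0911
time_s: 2.5
ee_pos: [0.5302, -0.0138, 0.2213]
ee_rot: [0.008, 0.707, -0.007, 0.707]
wrist_force: [-0.2, -0.6, 0.1]
finger_gap: 0.0914
t 2.5 pos [ 0.5302 -0.0138  0.2213] x [ 0.     0.001 -1.   ] jaw [ 1.    -0.022  0.   ] F [-0.2 -0.6  0.1] gap 0.0914 q6 -0.03
shift now [2.14 2.92 2.12] turn 0.0046 shift after turn [2.14 2.93 2.11]
bar (np.float64(356.3448123765704), np.float64(204.6602705812597))
```

View pics/w1.png

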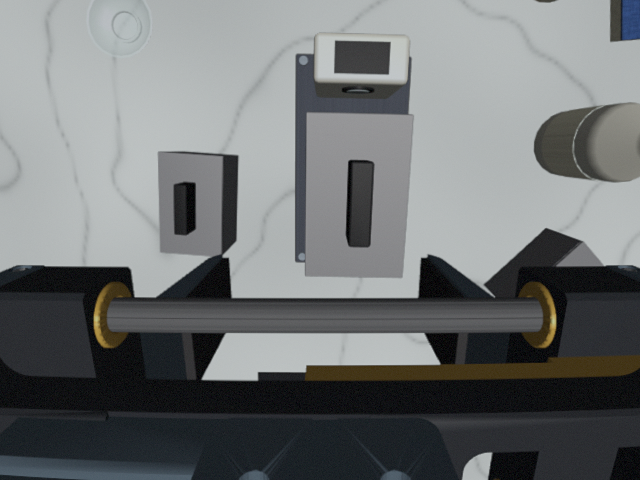

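The wrist view shows the bar top at about (360,204), against a predicted (356,205), and the roof corners at (307,114), (413,114), (403,276) and (305,276). The two estimates agree closely.

Run:
```python
from h import *
import pickle
f=pickle.load(open("w1.pkl","rb"))
for u,v in[(307,114),(413,114),(403,276),(305,276)]: print("roof",onz(f,u,v,.096).round(4))
for u,v in[(350,160),(373,160),(370,247),(347,247)]: print("bar",onz(f,u,v,.130).round(4))
for u,v in[(296,55),(296,262)]: print("base left",onz(f,u,v,.008).round(4))
```

```text
roof [0.5188 0.0782 0.096 ]
roof [0.5971 0.0766 0.096 ]
roof [ 0.5927 -0.0494  0.096 ]
roof [ 0.5129 -0.0475  0.096 ]
bar [0.5479 0.0451 0.13  ]
bar [0.5632 0.0448 0.13  ]
bar [ 0.5615 -0.0152  0.13  ]
bar [ 0.5453 -0.0148  0.13  ]
base left [0.5065 0.1394 0.008 ]
base left [ 0.4986 -0.0624  0.008 ]
```

```bash
python3 -m pendant '0 1.45 1.2 .017;0 1.45 1.2 0;3 0 0 0;3 0 0 0;2 0 0 0;2 0 0 0;1.2 0 0 0;0 0 0 0' 0.45 25
python3 - <<'E'
from h import *
plan([.5545,.015,.108],-2.2)
E
```

```text
time_s: 3.35
ee_pos: [0.5524, 0.0105, 0.1083]
ee_rot: [0.015, 0.708, -0.015, 0.706]
wrist_force: [0.3, 0.0, -0.4]
finger_gap: 0.05
t 3.35 pos [0.5524 0.0105 0.1083] x [-0.004 -0.    -1.   ] jaw [ 0.999 -0.043 -0.004] F [ 0.3  0.  -0.4] gap 0.05 q6 0.04
shift now [0.03 0.46 0.19] turn -0.0049 shift after turn [0.03 0.46 0.19]
```

```bash
python3 -m pendant '0 .46 .2 -.005;0 0 0 0'
python3 -m pendant '0 0 0 0;0 0 0 0;0 0 0 0;0 0 0 0;0 0 0 0' 1 30
python3 -m pendant '-.5 0 0 0;-1 0 0 0;-1.5 0 0 0;-2 0 0 0;-2 0 0 0;-2 0 0 0;-2 0 0 0;0 0 0 0'
python3 - <<'E'
from h import *
plan([.529,-.299,.22],-1.4)
E
```

```text
time_s: 3.55
ee_pos: [0.557, 0.0158, 0.1111]
ee_rot: [0.013, 0.706, -0.013, 0.708]
wrist_force: [0.0, 1.4, 0.9]
finger_gap: 0.0501
time_s: 4.05
ee_pos: [0.5557, 0.0154, 0.1101]
ee_rot: [0.013, 0.707, -0.013, 0.707]
wrist_force: [-1.1, -0.5, 1.6]
finger_gap: 0.0156
time_s: 4.85
ee_pos: [0.5574, 0.0154, 0.2233]
ee_rot: [0.013, 0.705, -0.013, 0.709]
wrist_force: [0.4, 0.1, -2.9]
finger_gap: 0.0156
t 4.85 pos [0.5574 0.0154 0.2233] x [ 0.007 -0.    -1.   ] jaw [ 0.999 -0.038  0.007] F [ 0.4  0.1 -2.9] gap 0.0156 q6 0.05
shift now [  0.31 -31.53  -1.65] turn -0.0136 shift after turn [  0.31 -31.5   -2.07]
```

```bash
python3 -m pendant '0 -2 0 0;0 -4 -.3 0;0 -4 -.3 0;0 -4 -.3 0;0 -4 -.3 0;0 -4 -.3 0;0 -4 -.3 0;0 -2.5 0 0'
python3 -m pendant '0 -2 0 0;0 -1 0 0;0 0 0 0;0 0 0 0'
python3 - <<'E'
from h import *
plan([.529,-.299,.105],-1.4)
f=grab_frame("top")
cv2.imwrite("pics/t2.png",cv2.resize(f["color"][180:320,230:530],None,fx=2.6,fy=2.6,interpolation=cv2.INTER_CUBIC))
import pickle;pickle.dump(f,open("t2.pkl","wb"))
E
```

```text
time_s: 5.65
ee_pos: [0.5256, -0.2712, 0.2188]
ee_rot: [0.014, 0.708, -0.014, 0.706]
wrist_force: [1.3, 0.5, -2.7]
finger_gap: 0.016
time_s: 6.05
ee_pos: [0.5258, -0.2976, 0.2197]
ee_rot: [0.014, 0.707, -0.013, 0.707]
wrist_force: [0.4, 0.3, -2.1]
finger_gap: 0.0158
t 6.05 pos [ 0.5258 -0.2976  0.2197] x [-0.     0.001 -1.   ] jaw [ 0.999 -0.037 -0.001] F [ 0.4  0.3 -2.1] gap 0.0158 q6 -0.5
shift now [11.47 -0.14  0.33] turn -0.013 shift after turn [11.47 -0.15  0.33]
```

View pics/t2.png

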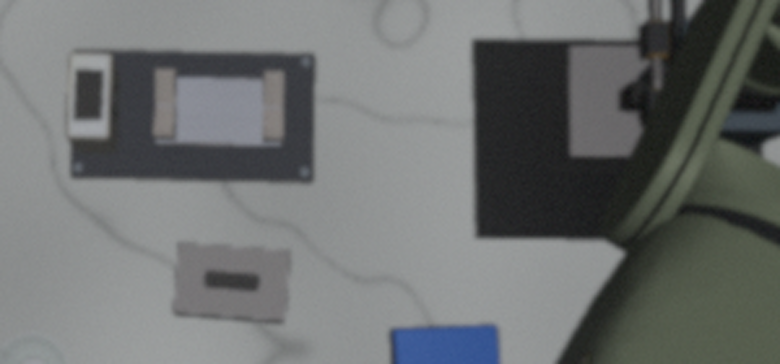

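The cover is held over the mat. The bare cradle's two saddles show at crop (165,103) and (274,103). Now I'll lower the cover.

```bash
python3 -m pendant '1 0 .15 0;2 0 .15 0;2 0 0 0;2 0 0 0;2 0 0 0;1.2 0 0 0;.5 0 0 0;0 0 0 0'
python3 -m pendant '.3 0 0 0;.3 0 0 0;.2 0 0 0;0 0 0 0;0 0 0 0'
```

```text
time_s: 6.9
ee_pos: [0.5287, -0.2983, 0.1125]
ee_rot: [0.013, 0.707, -0.013, 0.707]
wrist_force: [0.5, 0.5, -2.4]
finger_gap: 0.0155
time_s: 7.4
ee_pos: [0.5287, -0.2989, 0.1051]
ee_rot: [0.013, 0.707, -0.014, 0.707]
wrist_force: [-0.2, 0.1, -3.1]
finger_gap: 0.0163
```

```bash
python3 -m pendant '.1 0 0 0;.1 0 0 0;0 0 0 0'; python3 -m pendant '.1 0 0 0;.1 0 0 0;0 0 0 0'
```

```text
time_s: 7.7
ee_pos: [0.5288, -0.2989, 0.1051]
ee_rot: [0.013, 0.707, -0.014, 0.707]
wrist_force: [-2.9, 1.8, 8.1]
finger_gap: 0.0157
time_s: 8.0
ee_pos: [0.5288, -0.2989, 0.105]
ee_rot: [0.013, 0.706, -0.014, 0.708]
wrist_force: [-5.7, 2.9, 18.6]
finger_gap: 0.0158
```

Contact is made. I'll ease off a little, open, retreat and look.

```bash
python3 -m pendant '-.2 0 0 0;-.1 0 0 0;0 0 0 0;0 0 0 0;0 0 0 0;0 0 0 0' 0.45
python3 -m pendant '-1 0 0 0;-2 0 0 0;-3 0 0 0;-3 0 0 0;-2 0 0 0;-1 0 0 0;0 0 0 0'
python3 - <<'E'
from h import *
import pickle
plan([.459,.342,.20],6.1)
f=pickle.load(open("t2.pkl","rb"))
P=lambda u,v,z:onz(f,230+u/2.6,180+v/2.6,z).round(4)
print("saddle outer/inner (z.072):",P(153,103,.072),P(176,103,.072),P(263,103,.072),P(284,103,.072))
print("saddle x edges",P(165,68,.072),P(165,139,.072),P(274,69,.072),P(274,140,.072))
print("base",[P(*q,.008) for q in[(72,51),(314,54),(313,181),(71,176)]])
E
```

```text
time_s: 8.6
ee_pos: [0.5286, -0.2988, 0.1036]
ee_rot: [0.013, 0.707, -0.013, 0.707]
wrist_force: [0.1, 0.5, -0.1]
finger_gap: 0.05
time_s: 9.3
ee_pos: [0.5293, -0.2991, 0.2258]
ee_rot: [0.013, 0.706, -0.014, 0.708]
wrist_force: [0.4, -0.8, 0.4]
finger_gap: 0.0501
t 9.3 pos [ 0.5293 -0.2991  0.2258] x [ 0.003 -0.002 -1.   ] jaw [ 0.999 -0.038  0.003] F [ 0.4 -0.8  0.4] gap 0.0501 q6 -0.5
shift now [ 2.44 63.8  -9.48] turn -0.1445 shift after turn [ 2.44 64.5  -0.19]
saddle outer/inner (z.072): [0.5549 0.0671 0.072 ] [0.5545 0.0486 0.072 ] [ 0.553  -0.0211  0.072 ] [ 0.5526 -0.0379  0.072 ]
saddle x edges [0.5832 0.057  0.072 ] [0.5255 0.0579 0.072 ] [ 0.5805 -0.0306  0.072 ] [ 0.5229 -0.0291  0.072 ]
base [array([0.6124, 0.1385, 0.008 ]), array([ 0.6054, -0.0669,  0.008 ]), array([ 0.497 , -0.0629,  0.008 ]), array([0.5054, 0.1398, 0.008 ])]
```

```bash
python3 -m pendant '0 0 0 -.1445;0 3 0 0;0 4 0 0;0 4 0 0;0 4 0 0;0 4 0 0;0 4 0 0;0 4 0 0' 0.3
python3 -m pendant '0 4 0 0;0 4 0 0;0 4 0 0;0 4 0 0;0 4 0 0;0 4 0 0;0 4 0 0;0 2 0 0'
python3 -m pendant '0 2 0 0;0 0 0 0;0 0 0 0'
python3 - <<'E'
from h import *
plan([.459,.342,.20],6.1)
f=grab_frame("wrist");cv2.imwrite("pics/w3.png",f["color"])
import pickle;pickle.dump(f,open("w3.pkl","wb"))
print(proj(f,[.459,.342,.055]))
f=grab_frame("top");cv2.imwrite("pics/t3.png",f["color"]);pickle.dump(f,open("t3.pkl","wb"))
E
```

```text
time_s: 10.1
ee_pos: [0.4988, -0.0287, 0.2226]
ee_rot: [-0.037, 0.707, 0.038, 0.705]
wrist_force: [1.1, -0.0, 0.1]
finger_gap: 0.0637
time_s: 10.9
ee_pos: [0.4669, 0.2705, 0.2223]
ee_rot: [-0.039, 0.707, 0.038, 0.705]
wrist_force: [0.4, -0.1, 0.2]
finger_gap: 0.0637
time_s: 11.2
ee_pos: [0.4654, 0.2874, 0.2227]
ee_rot: [-0.039, 0.707, 0.037, 0.705]
wrist_force: [-0.1, 0.4, 0.1]
finger_gap: 0.0641
t 11.2 pos [0.4654 0.2874 0.2227] x [-0.002 -0.002 -1.   ] jaw [ 0.994  0.107 -0.002] F [-0.1  0.4  0.1] gap 0.0641 q6 0.43
shift now [ 2.26  5.5  -0.04] turn 0.001 shift after turn [ 2.26  5.5  -0.05]
(np.float64(324.8865792698298), np.float64(161.9236799809663))
```

View pics/w3.png

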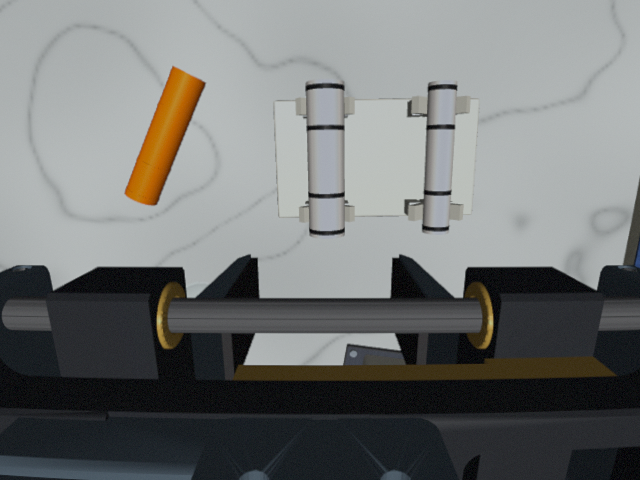

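View pics/t3.png

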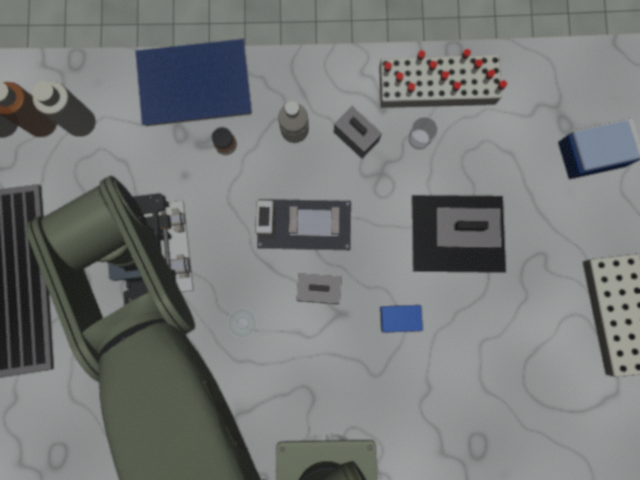

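The thick barrel runs (325,82)-(326,236) in the wrist view, centred at about (325.5,160) against a predicted (325,162). The cover stands on the mat at (470,227) in the top view. I'll move over the barrel and go down.

```bash
python3 -m pendant '0 2.5 0 0;0 2.5 0 0;3 .5 0 0;4 0 0 0;4 0 0 0;2.5 0 0 0;0 0 0 0;0 0 0 0'
python3 - <<'E'
from h import *
import pickle
f=pickle.load(open("w3.pkl","rb"))
print((onz(f,325,82,.055)).round(4),(onz(f,326,236,.055)).round(4))
plan([.459,.342,.044],6.1)
E
```

```text
time_s: 12.1
ee_pos: [0.4608, 0.342, 0.0894]
ee_rot: [-0.037, 0.706, 0.037, 0.706]
wrist_force: [0.6, 0.2, -0.0]
finger_gap: 0.0642
[0.4521 0.4071 0.055 ] [0.467  0.2764 0.055 ]
t 12.1 pos [0.4608 0.342  0.0894] x [ 0. -0. -1.] jaw [0.994 0.105 0.   ] F [ 0.6  0.2 -0. ] gap 0.0642 q6 0.51
shift now [ 4.54  0.02 -0.18] turn -0.0011 shift after turn [ 4.54  0.02 -0.18]
```

```bash
python3 -m pendant '1.5 0 -.12 -.008;1.5 0 0 0;1 0 0 0;.5 0 0 0;0 0 0 0'
python3 -m pendant '0 0 0 0;0 0 0 0;0 0 0 0;0 0 0 0;0 0 0 0;0 0 0 0' 1 30
python3 - <<'E'
from h import *
plan([.459,.342,.044],6.1)
E
```

```text
time_s: 12.6
ee_pos: [0.4593, 0.3425, 0.0443]
ee_rot: [-0.04, 0.706, 0.04, 0.706]
wrist_force: [0.5, 0.9, 0.5]
finger_gap: 0.0638
time_s: 13.2
ee_pos: [0.4599, 0.3427, 0.0443]
ee_rot: [-0.04, 0.705, 0.041, 0.707]
wrist_force: [2.9, -0.1, 0.8]
finger_gap: 0.0314
t 13.2 pos [0.4599 0.3427 0.0443] x [ 0.002  0.001 -1.   ] jaw [0.993 0.115 0.002] F [ 2.9 -0.1  0.8] gap 0.0314 q6 0.51
shift now [ 0.03 -0.06 -0.1 ] turn 0.0085 shift after turn [ 0.03 -0.06 -0.1 ]
```

```bash
python3 -m pendant '-.5 0 0 0;-1.5 0 0 0;-3 0 0 0;-3.5 0 0 0;-3.5 0 0 0;-2.5 0 0 0;-1 0 0 0;0 0 0 0'
python3 - <<'E'
from h import *
plan([.553,.0145,.19],-2.2)
E
```

```text
time_s: 14.0
ee_pos: [0.4589, 0.3426, 0.1998]
ee_rot: [-0.04, 0.706, 0.041, 0.706]
wrist_force: [-0.3, -0.2, -2.5]
finger_gap: 0.0314
t 14.0 pos [0.4589 0.3426 0.1998] x [ 0.001  0.001 -1.   ] jaw [0.993 0.114 0.001] F [-0.3 -0.2 -2.5] gap 0.0314 q6 0.51
shift now [  0.95 -33.67   5.6 ] turn 0.1529 shift after turn [  0.95 -32.43  10.66]
```

```bash
python3 -m pendant '0 0 0 .076;0 0 0 .077;0 -2 .7 0;0 -3.5 1.1 0;0 -4 1.3 0;0 -4 1.3 0;0 -4 1.3 0;0 -4 1.3 0'
python3 -m pendant '0 -4 1.3 0;0 -3.5 1.2 0;0 -2 .7 0;0 -.8 .3 0;0 0 0 0;0 0 0 0;0 0 0 0'
python3 - <<'E'
from h import *
import pickle
plan([.553,.0145,.125],-2.2)
f=grab_frame("wrist");cv2.imwrite("pics/w4.png",f["color"]);pickle.dump(f,open("w4.pkl","wb"))
E
```

```text
time_s: 14.8
ee_pos: [0.5194, 0.1231, 0.1965]
ee_rot: [0.013, 0.709, -0.014, 0.705]
wrist_force: [1.8, 0.4, -1.3]
finger_gap: 0.0317
time_s: 15.5
ee_pos: [0.5511, 0.0219, 0.1985]
ee_rot: [0.013, 0.707, -0.013, 0.707]
wrist_force: [-0.3, -0.8, -2.6]
finger_gap: 0.0315
t 15.5 pos [0.5511 0.0219 0.1985] x [-0.001  0.    -1.   ] jaw [ 0.999 -0.037 -0.001] F [-0.3 -0.8 -2.6] gap 0.0315 q6 0.06
shift now [ 7.35 -0.73  0.23] turn 0.0014 shift after turn [ 7.35 -0.73  0.23]
```

View pics/w4.png

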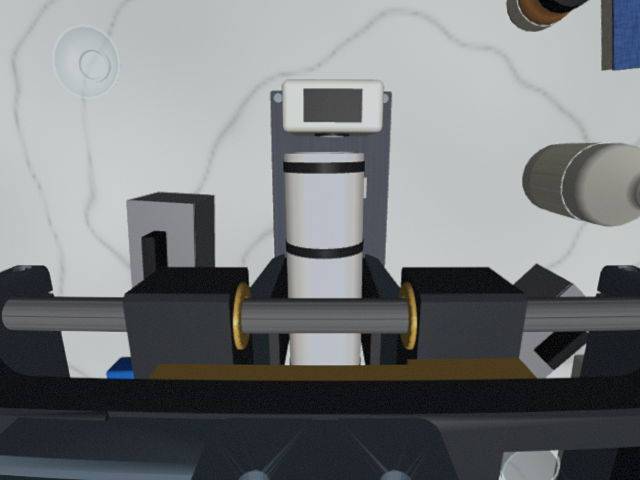

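The wrist view shows the held barrel (u 285-363) in line over the cradle, its far end at v≈155 short of the light head. The base plate edges are at u≈272 and ≈390. I'll check the lateral alignment using those edges.

Run:
```python
from h import *
import pickle
f=pickle.load(open("w4.pkl","rb"));g=cv2.cvtColor(f["color"],cv2.COLOR_BGR2GRAY).astype(int)
for v in(145,170,200,230):
    l=255+np.argmin(np.diff(g[v,255:285]));r=375+np.argmax(np.diff(g[v,375:405]))
    a=onz(f,l+1,v,.008);b=onz(f,r+.5,v,.008);m=(a+b)/2
    bl=278+np.argmax(np.diff(g[v,278:300])) ;br=355+np.argmin(np.diff(g[v,355:372]))
    o=np.mean([onz(f,q+.7,v,.2095)for q in(bl,br)],0)
    print(v,l,r,"plate mid",m[:2].round(4),"w",round(b[0]-a[0],4),"| barrel",bl,br,o[:2].round(4))
```

```text
145 271 389 plate mid [0.5588 0.0915] w 0.108 | barrel 298 355 [0.5541 0.0898]
170 271 388 plate mid [0.5575 0.0688] w 0.1087 | barrel 287 361 [0.5527 0.0801]
200 272 387 plate mid [0.5566 0.0407] w 0.1087 | barrel 285 362 [0.552  0.0681]
230 273 386 plate mid [0.5555 0.0115] w 0.1088 | barrel 286 362 [0.5518 0.0556]
```

```bash
python3 -m pendant '0 -.75 .37 .001;2 0 0 0;3 0 0 0;3 0 0 0;2.5 0 0 0;1 0 0 0;0 0 0 0;0 0 0 0' - 40
python3 - <<'E'
from h import *
plan([.5545,.0145,.0613],-2.2)
E
```

```text
time_s: 16.35
ee_pos: [0.5561, 0.013, 0.085]
ee_rot: [0.014, 0.706, -0.014, 0.708]
wrist_force: [-0.2, -0.1, -2.4]
finger_gap: 0.0316
t 16.35 pos [0.5561 0.013  0.085 ] x [ 0.002 -0.    -1.   ] jaw [ 0.999 -0.039  0.002] F [-0.2 -0.1 -2.4] gap 0.0316 q6 0.04
shift now [ 2.37  0.14 -0.17] turn -0.0009 shift after turn [ 2.37  0.14 -0.17]
```

```bash
python3 -m pendant '.5 .15 -.15 0;.5 0 0 0;.5 0 0 0;.2 0 0 0;0 0 0 0;0 0 0 0'
python3 - <<'E'
from h import *
import pickle
plan([.5545,.0145,.0613],-2.2)
f=grab_frame("top");pickle.dump(f,open("t5.pkl","wb"));s=grab_frame("scene");pickle.dump(s,open("s5.pkl","wb"))
u,v=map(int,proj(s,[.554,.015,.07]))
cv2.imwrite("pics/s5.png",cv2.resize(s["color"][v-75:v+75,u-100:u+100],None,fx=4,fy=4,interpolation=cv2.INTER_CUBIC))
E
```

```text
time_s: 16.95
ee_pos: [0.5537, 0.0145, 0.067]
ee_rot: [0.014, 0.707, -0.014, 0.707]
wrist_force: [-0.7, -0.6, -1.7]
finger_gap: 0.0312
t 16.95 pos [0.5537 0.0145 0.067 ] x [ 0. -0. -1.] jaw [ 0.999 -0.04   0.   ] F [-0.7 -0.6 -1.7] gap 0.0312 q6 0.05
shift now [0.57 0.   0.08] turn -0.0011 shift after turn [0.57 0.   0.08]
```

View pics/s5.png

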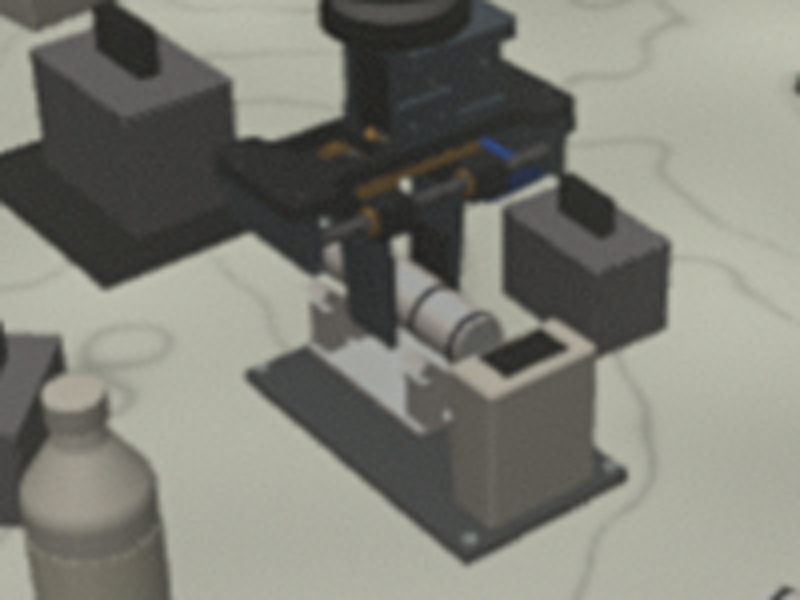

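The scene crop shows the barrel lying between the saddles, which are at crop (330,310) and (425,395). The fingers are between them and the far end clears the light head. Now I'll lower slowly, watching the force.

```bash
python3 -m pendant '.2 0 .07 0;.2 0 0 0;.1 0 0 0;0 0 0 0;0 0 0 0'
python3 -m pendant '.1 0 0 0;.1 0 0 0;.1 0 0 0;0 0 0 0;0 0 0 0'
```

```text
time_s: 17.55
ee_pos: [0.5543, 0.0145, 0.0619]
ee_rot: [0.014, 0.707, -0.014, 0.707]
wrist_force: [0.1, 0.3, -2.1]
finger_gap: 0.0313
time_s: 18.05
ee_pos: [0.5548, 0.0145, 0.0594]
ee_rot: [0.014, 0.707, -0.014, 0.707]
wrist_force: [-0.5, -0.2, 5.0]
finger_gap: 0.0316
```

```bash
python3 -m pendant '.1 0 0 0;.1 0 0 0;.1 0 0 0;0 0 0 0;0 0 0 0'
python3 -m pendant '.1 0 0 0;.1 0 0 0;.1 0 0 0;0 0 0 0;0 0 0 0'
```

```text
time_s: 18.55
ee_pos: [0.5548, 0.0145, 0.0563]
ee_rot: [0.014, 0.707, -0.014, 0.707]
wrist_force: [-0.8, -0.9, 5.7]
finger_gap: 0.0313
time_s: 19.05
ee_pos: [0.555, 0.0145, 0.0536]
ee_rot: [0.014, 0.706, -0.014, 0.708]
wrist_force: [0.2, -0.6, 7.4]
finger_gap: 0.0313
```

```bash
python3 -m pendant '.1 0 0 0;.1 0 0 0;.05 0 0 0;0 0 0 0;0 0 0 0;0 0 0 0;0 0 0 0'
python3 - <<'E'
from h import *
import pickle
plan([.5545,.0145,.052],-2.2)
for n in("wrist","scene","top"):
    f=grab_frame(n);pickle.dump(f,open(n[0]+"6.pkl","wb"))
    cv2.imwrite(f"pics/{n}6.png",f["color"])
    if n=="scene":
        u,v=map(int,proj(f,[.554,.015,.07]));a=cv2.resize(f["color"][v-50:v+50,u-65:u+65],None,fx=4.6,fy=4.6,interpolation=cv2.INTER_CUBIC)
    if n=="wrist": w=f["color"][60:380,230:430]
w=cv2.resize(w,(int(200*460/320),460));cv2.imwrite("pics/fin.png",np.hstack([a[:460,:500],w]))
for _ in range(5): print(np.round(get_state()["wrist_force"],1))
E
```

```text
time_s: 19.75
ee_pos: [0.5552, 0.0145, 0.0514]
ee_rot: [0.014, 0.706, -0.014, 0.708]
wrist_force: [-0.1, -0.6, 8.6]
finger_gap: 0.0314
t 19.75 pos [0.5552 0.0145 0.0514] x [ 0.002 -0.    -1.   ] jaw [ 0.999 -0.04   0.002] F [-0.1 -0.6  8.6] gap 0.0314 q6 0.05
shift now [-0.06 -0.   -0.07] turn -0.0011 shift after turn [-0.06 -0.   -0.07]
[ 0.2 -0.2  8.8]
[ 0.2 -0.2  8.8]
[ 0.2 -0.2  8.8]
[ 0.2 -0.2  8.8]
[ 0.2 -0.2  8.8]
```

View pics/fin.png

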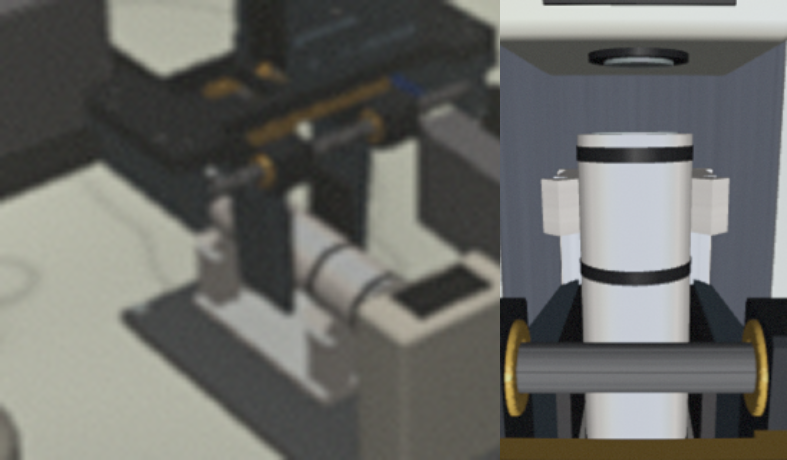

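```bash
python3 -c "
from workcell import hand_in;print(hand_in())"
```

```text
the job is handed in; nothing more can be done
None
```

I moved the dust cover to the middle of the mat and let go of it. I then laid the thick barrel in the V-cradle and handed the job in at about 20 s with the arm still pressing it down. The hand-in gave no verdict.

**Cover:** it came down within a few millimetres of the mat's centre. The top picture taken after I let go shows it upright on the mat.

**Barrel:** the fingers read 31.4 mm on it, which fits the 32 mm barrel and not the 24 mm one. In the last wrist picture it lies evenly between the two saddle sides and stops short of the light head. I placed it along y and in angle from the measured cradle position and did not measure it again once it was seated.

**Press:** the last reading was a steady 8.8 N upward, with the cradle about 9–10 mm down. Force alone suggests about 9 mm and the tool height about 10 mm; both are past the 6 mm needed and short of the 12 mm stop.

**Disagreements:** the estimates of where the cradle sits across the V differed by about 2.5 mm (x from 0.553 to 0.5556). I aimed at 0.5545 and ended at 0.555, which is within the cradle's float.

**Cover contact:** the cover briefly pressed on the mat with about 19 N before I released it.

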